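Shift the jar mill into its fastest gear

ROBOT

A 6-joint arm with a two-finger parallel gripper is mounted at the origin on the work surface. World frame = base frame: x ahead of the robot, y to its left, z up, the work surface at z = 0. Lengths are in m, angles in rad, forces in N, time in s.
With the tool pointing down it reaches from about 0.3 to 0.775 m from the base axis. Payload 14.6 kg.
Tool frame: the origin (TCP) lies on the centre line of the jaws, within the pads' length; the fingertips stand 19 mm ahead of it and the grasp point (between the pads) is the TCP; y points along the fingers, x is the direction in which the jaws open and shut, and the axes are right-handed (so a half turn about y gives the same grasp; the last joint's range is limited). The gripper opens to 94 mm and grips with 3 to 60 N. Pads are 16 mm wide; open, the fingers measure 119 mm over their backs; the gripper's body (75 mm by 177 mm) begins 78 mm behind the grasp point.
Start: joints at [1.036, 0.3, 1.521, -0, 1.321, -0.067], TCP at [0.248, 0.491, 0.224] pointing down, gripper open.
Joint ranges: [-3.03, 3.03], [-0.79, 2.21], [0.23, 2.52], [-1.04, 4.18], [0, 3.07], [-2.55, 2.55]. Speed limits (rad/s): [2.22, 2.22, 2.57, 3.14, 3.14, 3.14].

INTERFACE

Orientations are given as [roll, pitch, yaw] about the fixed x, y, z axes, in that order (R = Rz(yaw) Ry(pitch) Rx(roll)).
In Python, from station import ctrl, optics gives the robot as it stands.
- The arm moves only by the tool jog_arm, never from a script. Its argument "targets" is a list of rows, each a list of 3 entries, a list of its own where there are three numbers: the finger opening in cm, from 0 to 9.4, then the shift along the tool's x, y, z in cm, then the turn about the tool's y in rad. A call has 1 to 10 rows; each row is the pose to reach, as a shift and turn from the pose commanded when the call began, along the tool's axes at that moment; what a row does not reach only later rows make up. A row lasts 1/10 s, in which the tool goes at most 50 mm and 8.59 degrees, less where a joint would pass 70% of its speed; a pose out of reach is approached as far as the arm can. A call with a gripper value outside its range is refused whole. The fingers move at their own pace and stop on an object; "grip_force" is the grip in N (left out, the last holds). Time passes only in rows, so rows that repeat a pose let the fingers close. It gives the time, the measured TCP pose, the force and the opening at its end, in the units of the state.
- ctrl.get_obs(): the state, without advancing time (a new reading comes with each control period).
- optics.camera(name): name is "side" or "top"; returns a dict with "img" (384x512x3 uint8, red, green, blue), "range_z" (384x512 float32, m along the optical axis (not along the pixel's ray), 0 where there is no reading), "camera_matrix" (3x3 intrinsics, pixels), "k1" (the pictures are not rectified: a ray, as slopes to the right and down, at radius r is drawn at 1 + k1 r^2 times it, then the intrinsics apply), "world_to_cam" (4x4, takes a point from world to camera coordinates). Camera axes: x right, y up, looking along -z (the intrinsics and any distortion apply to the point x, -y, -z); pixel columns grow to the right and rows downward; lengths in m; the calibration is good to about 2 mm. A picture is of the moment at which its call begins.
- ctrl.hand_in(): hands the job in, once; it reports no verdict.
The state is a dict: "time_s": time; "qpos": joint angles; "joint_vel": joint speeds; "tau": joint torques, N m; "ee_pos": TCP position; "eef_rot": TCP orientation; "force": force on the tool from outside, world axes, zero at the start; "moment": the same for the moment, N m; "grip_width": finger opening in m.
Only numpy, scipy, OpenCV 4.12 (cv2) and the standard library are available. Lean on these libraries where they do the work, as an engineer would, in place of code of your own. Each camera call takes 0.05 s, during which the arm holds its last target. There are 200 camera calls.

TASK

Change the jar mill to its fastest gear: with the fingertips push the gear lever, without gripping or forcing it, out of the gear column it stands in, across neutral and fully home into the slot marked with four pips, the one on the side of the rollers and farther from the robot. Leave the lever there and stand clear; the grinding jar on the rollers and everything else on the bench stays where it is.

Things in the scene. Friction and masses are not known exactly. Their poses are not given: they have to be found in the camera images.
- jar_mill: Bench jar mill, fixed, turned up to 0.3 rad: grey gearbox 200 (x) by 160 mm (y), deck 125 mm above the bench; behind it (+x) a motor 120 mm across, 175 mm long, 147 mm high; beside it two rollers (y 100 to 410 mm, tops 110 mm high). Origin: on the bench under the gearbox's centre; x from the front (robot's side) to the rear, y towards the rollers, z up.
- gate_centre (a point): Centre of the H-gate's top, 133 mm above the mill's origin: steel plate 90 by 76 mm with two 14 mm slots along the mill's x, 28 mm apart (outer column at -y, roller-side column at +y), joined at mid-length by the neutral cross channel, 16 mm wide at its narrowest, corners rounded 7 mm. Raised pips mark the slots: outer front 1, outer rear 2, roller-side front 3, roller-side rear 4.
- lever_knob (a point): Centre of the black ball knob (42 mm diameter) on the gear lever, a 10 mm steel stem through the H-gate that swings both ways about a pivot 150 mm below the knob's centre along the stem, inside the gearbox under the gate's centre. 205 mm above the bench when upright; 37 mm to the front or rear of the gate's centre at the slot ends, 28 mm to its side in a column.
- gear_shift (a joint): Swing of the lever along the slots, rad: 0 in neutral, positive to the rear (mill +x), negative to the front. The slot ends stop it at about +0.25 and -0.25; it can cross between columns only within about 0.05 of 0. Stiff (about 4 N at the knob to move it), no spring: it stays where it is left. Starts anywhere along the outer column.
- gear_select (a joint): Swing of the lever across the slots, rad: about -0.19 in the outer column (where it starts), +0.19 in the roller-side column, positive towards the rollers (mill +y). Same stiffness, no spring.
- grinding_jar_mid (a point): Bystander: centre of the white grinding jar (120 mm diameter, 160 mm long) lying loose on the two rollers, its top 217 mm above the bench.
- sample_pot_mid (a point): Bystander: centre of a small capped sample pot (35 mm diameter, 28 mm tall) standing loose on the gearbox deck in front of the gate; its top is 153 mm above the bench.
- spare_jar_mid (a point): Bystander: centre of a white jar (78 mm diameter, 98 mm tall) standing on the bench on the outer side of the gearbox.
- tube_rack_mid (a point): Bystander: centre of a white tube rack (50 by 150 mm, 42 mm tall) on the bench in front of the roller bed.
- tube_a_mid (a point): Bystander: a clear capped sample tube (44 mm long, 13 mm thick) lying on the bench in front of the gearbox.
- tube_b_mid (a point): Bystander: a second such tube, nearer the tube rack.
- spanner_grip (a point): Bystander: handle of a steel spanner (160 mm long) lying on the bench on the outer side of the motor.
- beaker_mid (a point): Bystander: centre of a glass beaker (68 mm diameter, 90 mm tall) standing on the bench behind the roller bed.

How it is judged:
By the outcome, as a careful person would: the job done as asked, in the order asked, and still so for the second after the job is handed in, with the robot touching nothing.
It also fails if it takes over 54 s, if anything falls off the work surface, if the arm or the gripper's body presses on something with over 40 N, if the wrist force passes 120 N, or if a joint passes its speed limit or range.

## Working session

There is one attempt and no reset: what is moved stays moved. The work goes in short steps, Python scripts to look and compute and a tool call to move; the robot and the scene stay as the last step left them, time stands still between calls to the robot, and variables do not carry over. Pictures are saved under pics/ and viewed, about 8 in all and at most 12, crops included, and the job is handed in when it is done.

Besides the shell and the picture viewer there is one more tool, called after "Emit:" as name(argument=value, ...), one argument or row to a line, values as JSON. jog_arm: Moves the arm, as the interface text tells. Its arguments: {"type":"object","properties":{"targets":{"type":"array","items":{"type":"array"}},"grip_force":{"type":"number"}},"required":["targets"]}

```bash
mkdir -p pics; cat > h.py <<'E'
import numpy as np, cv2
from station import ctrl, optics
def shot(n,f):
    d=optics.camera(n); np.savez(f'pics/{f}.npz',**{k:np.array(v) for k,v in d.items()})
    cv2.imwrite(f'pics/{f}.png',cv2.cvtColor(d['img'],cv2.COLOR_RGB2BGR)); return d
def load(f): return dict(np.load(f'pics/{f}.npz'))
def px2w(d,u,v,z=None,rad=0):
    K=d['camera_matrix']; p=cv2.undistortPoints(np.array([[[u,v]]],float),K,np.array([float(d['k1']),0,0,0]))[0,0]
    T=np.linalg.inv(d['world_to_cam']); o=T[:3,3]; r=T[:3,:3]@np.array([p[0],-p[1],-1])
    if z is None:
        w=d['range_z'][int(v)-1:int(v)+2,int(u)-1:int(u)+2]; s=np.median(w[w>0])+rad
    else: s=(z-o[2])/r[2]
    return o+s*r
E
python3 - <<'E'
from h import *
for n in('top','side'):
    d=shot(n,n+'0'); T=np.linalg.inv(d['world_to_cam']); print(n,T[:3,3].round(3),-T[:3,2].round(2),d['k1'])
    cv2.imwrite(f'pics/{n}0b.png',cv2.resize(cv2.imread(f'pics/{n}0.png'),(800,600),interpolation=cv2.INTER_CUBIC))
o=ctrl.get_obs(); print(o)
E
```

```text
top [ 0.509 -0.08   1.268] [ 0.04  0.01 -1.  ] -0.05219169121118526
side [ 0.39  -0.706  0.803] [ 0.19  0.67 -0.72] -0.10255914863896747
{'time_s': 0.1, 'qpos': array([ 1.03641443e+00,  3.00411017e-01,  1.52152668e+00, -7.42715714e-08,
        1.32070871e+00, -6.66017092e-02]), 'joint_vel': array([ 0.00095348, -0.00020398, -0.00145293,  0.0008344 ,  0.00216616,
        0.00110804]), 'tau': array([ 3.13992619e-03, -5.32648194e+01, -3.53288341e+01,  7.09666614e-02,
        2.35524040e-02,  1.74877073e-05]), 'ee_pos': array([0.24788864, 0.49072131, 0.22394229]), 'eef_rot': array([-1.57072627e+00,  1.05141998e-03,  1.10301620e+00]), 'force': array([ 0.01420043,  0.31373626, -0.22190011]), 'moment': array([ 0.04105915, -0.04440213,  0.01741596]), 'grip_width': 0.0940452926597948}
```

View pics/top0b.png

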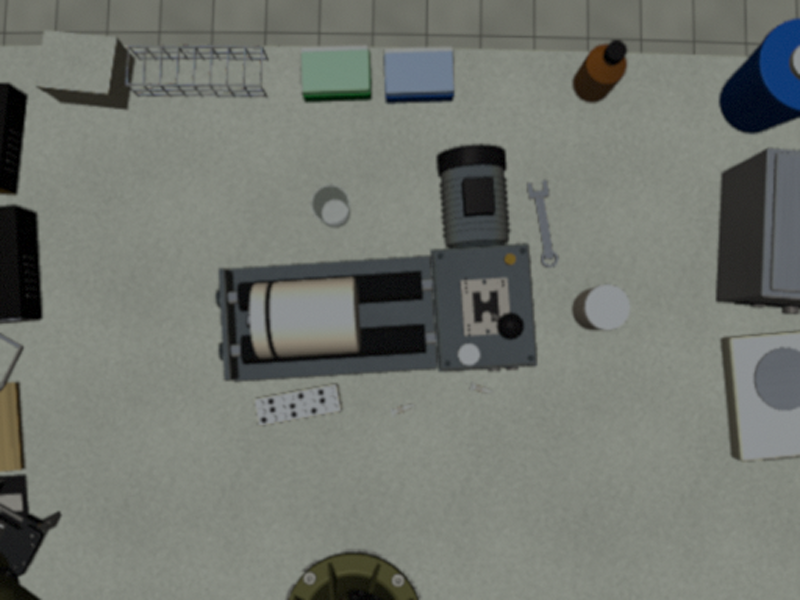

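View pics/side0b.png

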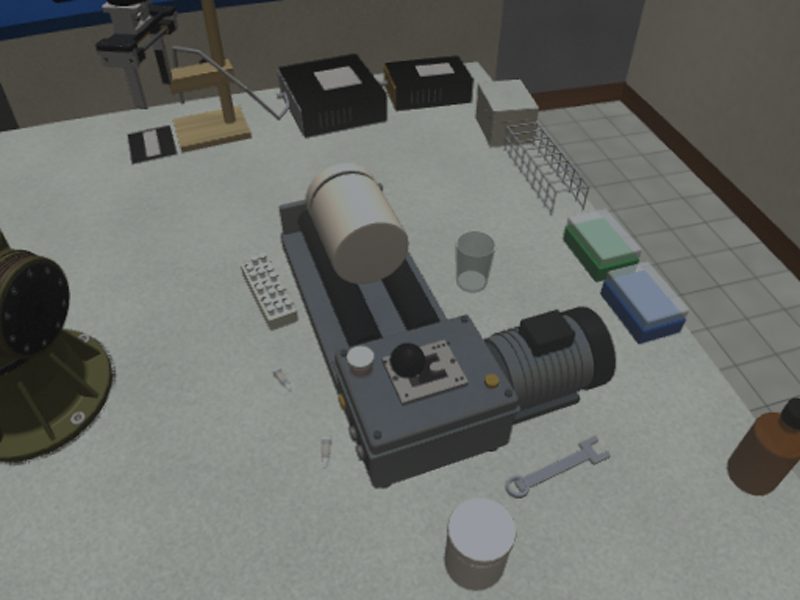

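The top view (800x600) shows the knob at (511,325), in the front half of the outer column. The gate is near (486,306), the pot at (469,354) and the jar on its rollers at (305,317). Next I'll enlarge the gate.

```bash
python3 - <<'E'
from h import *
a=cv2.imread('pics/top0.png')[150:245,265:355]; b=cv2.imread('pics/side0.png')[195:275,210:330]
cv2.imwrite('pics/c0.png',cv2.resize(a,None,fx=6,fy=6,interpolation=cv2.INTER_CUBIC))
E
```

```text
(no output)
```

View pics/c0.png

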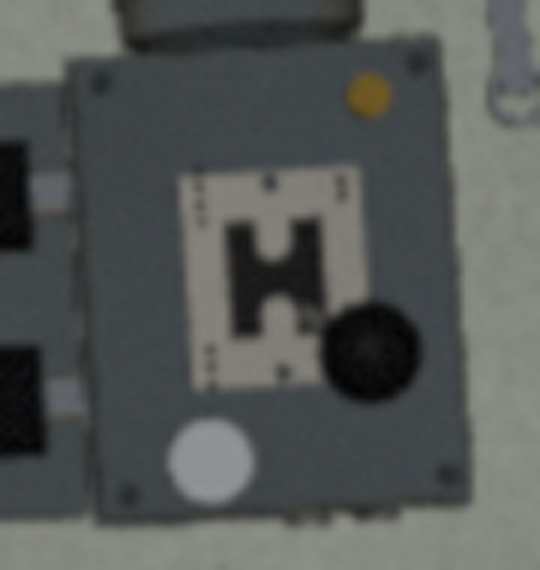

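The crop shows plate corners TL (180,176), TR (358,166) and BL (193,390), with the gate centre near (276,278). The knob is at (370,352) and the pot at (211,460). The four-pip slot is the top-left one.

```bash
python3 - <<'E'
from h import *
d=load('top0'); c=lambda x,y,z:px2w(d,265+(x+.5)/6-.5,150+(y+.5)/6-.5,z)
G=c(276,278,.133); f=c(268,184,.133); r=c(284,373,.133); TL=c(180,176,.133);TR=c(358,166,.133);BL=c(193,390,.133)
print('G',G,'|',TL,TR,BL)
e=(f-r)+ (TL-BL); yaw=np.arctan2(e[1],e[0]); e2=TL-TR; print('yaw',yaw,np.arctan2(-e2[0],e2[1]))
R=np.array([[np.cos(yaw),-np.sin(yaw)],[np.sin(yaw),np.cos(yaw)]])
for n,p in(('knob',c(370,352,.198)),('pot',c(211,460,.153)),('jar front-ish',px2w(d,358*.64,317*.64,.16)),('spare',px2w(d,607*.64,307*.64,.098))):
    print(n,p,'mill',R.T@(p-G)[:2])
print(px2w(d,327,208), 'd knob')
for n,(x,y) in dict(p4=(.037,.028),n1=(0,-.028),n2=(0,.028)).items(): print(n,G[:2]+R@[x,y])
E
```

```text
G [ 0.56313026 -0.21353674  0.133     ] | [ 0.60562461 -0.17235149  0.133     ] [ 0.61122247 -0.24770963  0.133     ] [ 0.51522232 -0.17911621  0.133     ]
yaw 0.08520981671792459 0.07414717206380216
knob [ 0.53118436 -0.24370095  0.198     ] mill [-0.03439718 -0.02733595]
pot [ 0.48627281 -0.1852358   0.153     ] mill [-0.07417     0.03473935]
jar front-ish [ 0.5410337  -0.00905669  0.16      ] mill [-0.00461376  0.20561873]
spare [ 0.56695327 -0.42224591  0.098     ] mill [-0.01395342 -0.2082773 ]
[ 0.53138292 -0.24241537  0.2178247 ] d knob
p4 [ 0.59761303 -0.18248938]
n1 [ 0.56551325 -0.24143515]
n2 [ 0.56074727 -0.18563833]
```

Emit:
jog_arm(
  targets=[
    [0,[0,-8,0],0],
    [0,[0,-8,0],0],
    [0,[-28,-8,-26],0.5],
    [0,[-28,-8,-26],0.5],
    [0,[-28,-8,-26],0.5],
    [0,[-28,-8,-26],0.5],
    [0,[-28,-8,-26],0.5],
    [0,[-28,-8,-26],0.5],
    [0,[-28,-8,-26],0.5],
    [0,[-28,-8,-26],0.5],
  ],
)

```text
time_s: 1.1
ee_pos: [0.3539, 0.1212, 0.3045]
eef_rot: [-1.571, -0.0, 0.602]
force: [-0.2, -0.1, 0.4]
grip_width: 0.0175
```

```bash
cat >> h.py <<'E'
G=np.array([.5631,-.2135]); Y=.08; RM=np.array([[np.cos(Y),-np.sin(Y)],[np.sin(Y),np.cos(Y)]])
from scipy.spatial.transform import Rotation as Ro
def go(mx,my,z):
    o=ctrl.get_obs(); R=Ro.from_euler('xyz',o['eef_rot']).as_matrix(); w=np.r_[G+RM@[mx,my],z]
    print('t',o['time_s'],'tcp mill',(RM.T@(o['ee_pos'][:2]-G)).round(4),o['ee_pos'].round(4),'rot',o['eef_rot'].round(3),'F',o['force'].round(1))
    print(' shift cm',(100*R.T@(w-o['ee_pos'])).round(2),'turn',round(o['eef_rot'][2]-Y,3),'grip',o['grip_width'])
E
python3 -c "
from h import *
go(-.10,-.027,.30)"
```

```text
t 1.1 tcp mill [-0.1818  0.3504] [0.3539 0.1212 0.3045] rot [-1.571 -0.     0.602] F [-0.2 -0.1  0.4]
 shift cm [-11.72   0.46 -36.79] turn 0.522 grip 0.01752033711595895
```

Emit:
jog_arm(
  targets=[
    [0,[-11.7,0.5,-36.8],0.52],
    [0,[-11.7,0.5,-36.8],0.52],
    [0,[-11.7,0.5,-36.8],0.52],
    [0,[-11.7,0.5,-36.8],0.52],
    [0,[-11.7,0.5,-36.8],0.52],
    [0,[-11.7,0.5,-36.8],0.52],
    [0,[-11.7,0.5,-36.8],0.52],
    [0,[-11.7,0.5,-36.8],0.52],
    [0,[-11.7,0.5,-36.8],0.52],
    [0,[-11.7,0.5,-36.8],0.52],
  ],
)

```text
time_s: 2.1
ee_pos: [0.4659, -0.2459, 0.2987]
eef_rot: [-1.57, 0.001, 0.082]
force: [-0.0, 0.2, 0.1]
grip_width: 0.0003
```

```bash
python3 -c "
from h import *
go(-.10,-.027,.204)"
```

```text
t 2.1 tcp mill [-0.0995 -0.0245] [ 0.4659 -0.2459  0.2987] rot [-1.57e+00  1.00e-03  8.20e-02] F [-0.   0.2  0.1]
 shift cm [-0.04  9.47 -0.26] turn 0.002 grip 0.000252867200514523
```

Emit:
jog_arm(
  targets=[
    [0,[0,4.8,-0.2],0],
    [0,[0,9.5,-0.2],0],
    [0,[0,9.5,-0.2],0],
    [0,[0,9.5,-0.2],0],
  ],
)

```text
time_s: 2.5
ee_pos: [0.4666, -0.2471, 0.2061]
eef_rot: [-1.571, -0.0, 0.084]
force: [0.1, -0.1, 1.3]
grip_width: 0.0007
```

```bash
python3 - <<'E'
from h import *
go(-.0335,-.027,.204)
d=shot('side','s1'); cv2.imwrite('pics/s1c.png',cv2.resize(d['img'][150:310,190:360,::-1],None,fx=3.6,fy=3.6,interpolation=cv2.INTER_CUBIC))
E
```

```text
t 2.5 tcp mill [-0.0989 -0.0257] [ 0.4666 -0.2471  0.2061] rot [-1.571 -0.     0.084] F [ 0.1 -0.1  1.3]
 shift cm [ 6.54  0.21 -0.15] turn 0.004 grip 0.00068528273597453
```

View pics/s1c.png

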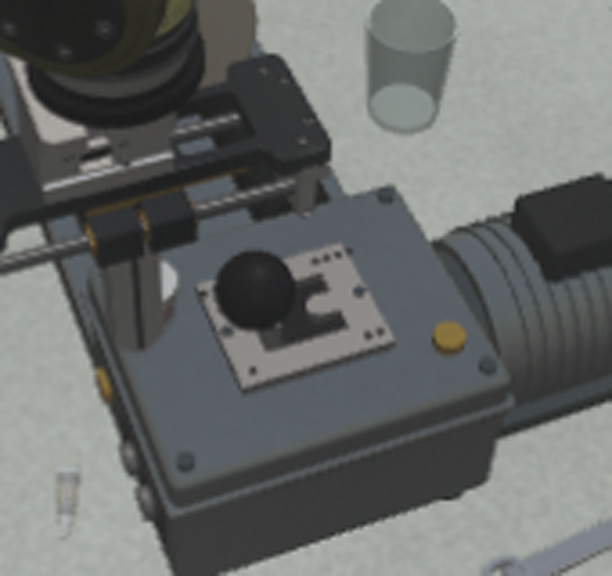

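The fingers (135,300) stand in front of the knob (255,290) and clear of the pot. I'll push to neutral.

Emit:
jog_arm(
  targets=[
    [0,[1,0.2,-0.1],0],
    [0,[2,0.2,-0.1],0],
    [0,[3,0.2,-0.1],0],
    [0,[3.8,0.2,-0.1],0],
    [0,[4.5,0.2,-0.1],0],
    [0,[5.1,0.2,-0.1],0],
    [0,[5.6,0.2,-0.1],0],
    [0,[6,0.2,-0.1],0],
    [0,[6.2,0.2,-0.1],0],
    [0,[6.2,0.2,-0.1],0],
  ],
)

```text
time_s: 3.55
ee_pos: [0.5285, -0.2435, 0.2026]
eef_rot: [-1.571, 0.0, 0.083]
force: [-4.2, -1.0, 3.1]
grip_width: 0.0003
```

```bash
cat >> h.py <<'E'
def knob(f):
    d=shot('side',f); o=d['img']; g=o.max(2).astype(int); rz=d['range_z']
    K=d['camera_matrix']; T=np.linalg.inv(d['world_to_cam']); v,u=np.mgrid[:384,:512]
    p=cv2.undistortPoints(np.stack([u,v],-1).reshape(-1,1,2).astype(float),K,np.array([float(d['k1']),0,0,0])).reshape(384,512,2)
    P=np.stack([p[...,0]*rz,-p[...,1]*rz,-rz],-1)@T[:3,:3].T+T[:3,3]
    m=(g<50)&(rz>0)&(P[...,2]>.17)&(P[...,2]<.235)&(np.hypot(P[...,0]-G[0],P[...,1]-G[1])<.075)
    q=P[m]
    from scipy.optimize import least_squares
    s=least_squares(lambda c:np.linalg.norm(q-c,axis=1)-.021,np.r_[G,.2]-[0,-.0,0],loss='soft_l1',f_scale=.002)
    k=RM.T@(s.x[:2]-G); print('knob mill',k.round(4),'z',s.x[2].round(3),'n',len(q),'res',np.median(abs(s.fun)).round(4))
    cv2.imwrite(f'pics/{f}c.png',cv2.resize(o[150:310,190:360,::-1],None,fx=3.6,fy=3.6,interpolation=cv2.INTER_CUBIC))
    return k
E
python3 - <<'E'
from h import *
go(-.0335,-.027,.204); knob('s2')
E
```

```text
t 3.55 tcp mill [-0.0369 -0.0272] [ 0.5285 -0.2435  0.2026] rot [-1.571  0.     0.083] F [-4.2 -1.   3.1]
 shift cm [ 0.34 -0.14  0.02] turn 0.003 grip 0.0002630567328459314
knob mill [-0.0053 -0.0278] z 0.203 n 350 res 0.0007
```

View pics/s2c.png

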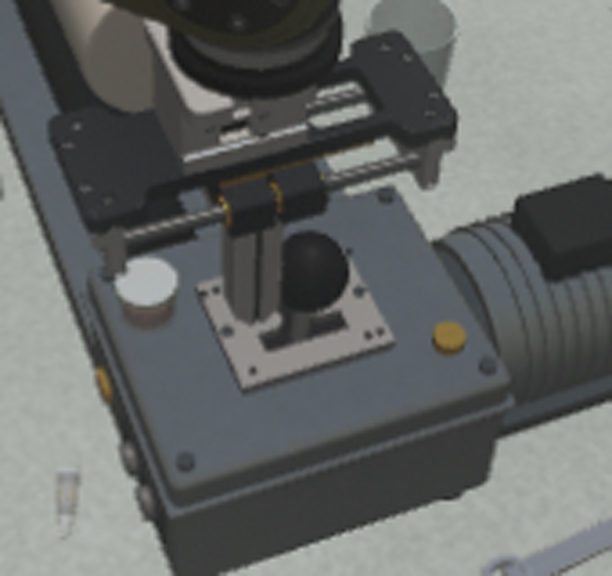

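The knob (313,270) is almost at mid-slot, 5 mm short. I'll finish that push and then go round to its outer side.

Emit:
jog_arm(
  targets=[
    [0,[0.3,0,0],0],
    [0,[0.5,0,0],0],
    [0,[0.6,0,0],0],
    [0,[0.6,0,0],0],
    [0,[-2,0,0],0],
    [0,[-2,0,-3],0],
    [0,[-2,0,-5.8],0],
    [0,[1,0,-5.8],0],
    [0,[3.7,0,-5.8],0],
    [0,[3.7,0,-5.8],0],
  ],
)

```text
time_s: 4.6
ee_pos: [0.5719, -0.2976, 0.2013]
eef_rot: [-1.57, -0.0, 0.084]
force: [-1.5, 0.4, -0.0]
grip_width: -0.0001
```

```bash
python3 - <<'E'
from h import *
k=knob('s3'); go(k[0],-.057,.204)
E
```

```text
knob mill [ 0.0007 -0.028 ] z 0.202 n 77 res 0.0007
t 4.65 tcp mill [ 0.0008 -0.0846] [ 0.5707 -0.2978  0.2013] rot [-1.57   0.     0.084] F [-0.1 -0.3  0.7]
 shift cm [-0.   -0.26  2.76] turn 0.004 grip 0.0005235684555365567
```

View pics/s3c.png

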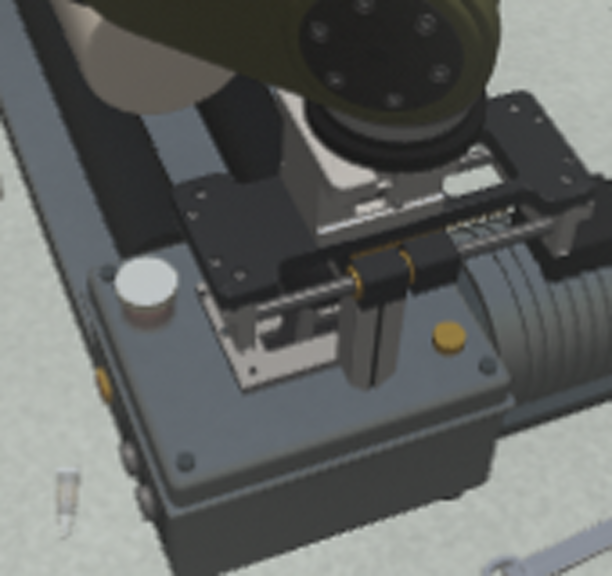

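Knob centred at x=+0.7 mm (mostly hidden by the gripper in the picture), fingers lined up on the outer side. Pushing across.

Emit:
jog_arm(
  targets=[
    [0,[0,-0.2,1.5],0],
    [0,[0,-0.2,2.6],0],
    [0,[0,-0.2,3.5],0],
    [0,[0,-0.2,4.4],0],
    [0,[0,-0.2,5.3],0],
    [0,[0,-0.2,6.2],0],
    [0,[0,-0.2,7.0],0],
    [0,[0,-0.2,7.6],0],
    [0,[0,-0.2,8.1],0],
    [0,[0,-0.2,8.1],0],
  ],
)

```text
time_s: 5.65
ee_pos: [0.563, -0.2169, 0.2047]
eef_rot: [-1.571, -0.0, 0.084]
force: [-0.2, -2.6, 1.2]
grip_width: 0.0006
```

```bash
python3 - <<'E'
from h import *
k=knob('s4'); go(k[0],-.001,.204)
E
```

```text
knob mill [0.0025 0.022 ] z 0.205 n 144 res 0.0011
t 5.7 tcp mill [-0.0004 -0.0036] [ 0.563  -0.2171  0.2044] rot [-1.57   0.     0.083] F [-0.1  0.1  1.2]
 shift cm [0.29 0.04 0.26] turn 0.003 grip 0.00040364095966212383
```

Emit:
jog_arm(
  targets=[
    [0,[0,0,0.2],0],
    [0,[0,0,0.4],0],
    [0,[0,0,0.5],0],
    [0,[0,0,0.6],0],
    [0,[0,0,0.6],0],
  ],
)

```text
time_s: 6.2
ee_pos: [0.5625, -0.2119, 0.2042]
eef_rot: [-1.571, 0.0, 0.083]
force: [1.1, -6.2, -1.1]
grip_width: 0.0006
```

```bash
python3 - <<'E'
from h import *
k=knob('s5'); go(k[0],-.001,.204)
E
```

```text
knob mill [0.0027 0.0258] z 0.204 n 140 res 0.0012
t 6.25 tcp mill [-0.0004  0.0016] [ 0.5625 -0.212   0.2042] rot [-1.571  0.     0.083] F [ 0.6 -6.2 -0.5]
 shift cm [ 0.32  0.02 -0.26] turn 0.003 grip 0.00040267039182806467
```

Knob is in the roller-side column. Now going round to the front of it.

Emit:
jog_arm(
  targets=[
    [0,[0,0,-2],0],
    [0,[0,0,-3],0],
    [0,[-3,0,-3],0],
    [0,[-6,0,-3],0],
    [0,[-6,0,-3],0],
    [0,[-6,0,0],0],
    [0,[-6,0,2.6],0],
    [0,[-6,0,2.6],0],
    [0,[-6,0,2.6],0],
  ],
)

```text
time_s: 7.15
ee_pos: [0.5012, -0.191, 0.2046]
eef_rot: [-1.571, -0.0, 0.084]
force: [0.2, 0.6, -0.7]
grip_width: 0.0005
```

```bash
python3 - <<'E'
from h import *
k=knob('s6'); go(.037-.0316,k[1],.203)
E
```

```text
knob mill [-0.0121  0.0123] z 0.224 n 371 res 0.0057
t 7.2 tcp mill [-0.06   0.027] [ 0.5011 -0.1914  0.2045] rot [-1.571 -0.     0.083] F [ 0.2 -0.5 -0.1]
 shift cm [ 6.54  0.15 -1.49] turn 0.003 grip 0.0007066352890100077
```

View pics/s6c.png

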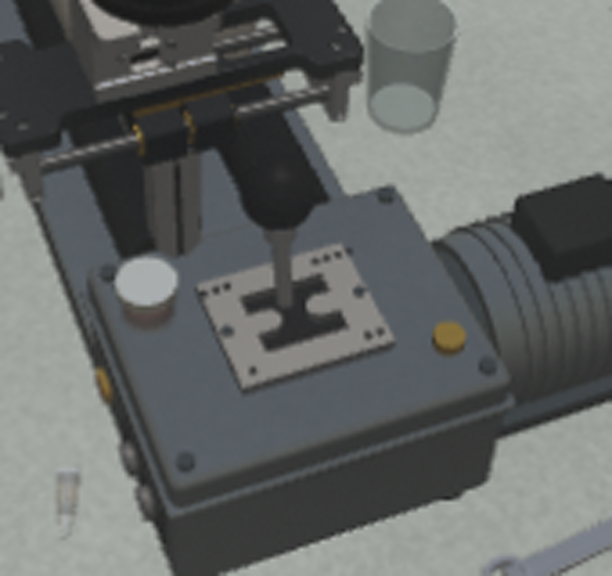

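The stem (286,290) is in the roller-side column at neutral. The automatic fit failed here because of the dark roller behind the knob. Fingers are in front of the knob, so I'll push to the rear.

Emit:
jog_arm(
  targets=[
    [0,[1.5,0.1,0.1],0],
    [0,[2.8,0.1,0.1],0],
    [0,[3.6,0.1,0.1],0],
    [0,[4.3,0.1,0.1],0],
    [0,[5.0,0.1,0.1],0],
    [0,[5.6,0.1,0.1],0],
    [0,[6.1,0.1,0.1],0],
    [0,[6.5,0.1,0.1],0],
    [0,[6.7,0.1,0.1],0],
    [0,[6.7,0.1,0.1],0],
  ],
)

```text
time_s: 8.2
ee_pos: [0.5663, -0.1846, 0.2026]
eef_rot: [-1.57, 0.004, 0.083]
force: [-12.5, -3.6, -0.2]
grip_width: 0.0007
```

```bash
python3 - <<'E'
from h import *
go(.037-.0316,.028,.203)
E
```

```text
t 8.2 tcp mill [0.0055 0.0286] [ 0.5663 -0.1846  0.2026] rot [-1.57   0.004  0.083] F [-12.5  -3.6  -0.2]
 shift cm [-0.01 -0.04 -0.06] turn 0.003 grip 0.0006670259067480111
```

The force rose to 12.5 N, against about 4 N while sliding, and the position matches the slot end. The lever is home, so I'll back off and lift clear.

Emit:
jog_arm(
  targets=[
    [0,[-2,0,0],0],
    [0,[-5,0,0],0],
    [0,[-8,0,0],0],
    [0,[-10,-2,0],0],
    [0,[-13,-6,0],0],
    [0,[-17,-10,0],0],
    [0,[-20,-12,0],0],
    [0,[-20,-12,0],0],
    [0,[-20,-12,0],0],
  ],
)

```text
time_s: 9.1
ee_pos: [0.3684, -0.2008, 0.3237]
eef_rot: [-1.572, -0.002, 0.082]
force: [-0.2, -0.0, -1.2]
grip_width: 0.0005
```

```bash
python3 - <<'E'
from h import *
go(0,0,.3); knob('s7'); d=shot('top','t7')
cv2.imwrite('pics/t7c.png',cv2.resize(d['img'][130:270,130:360,::-1],None,fx=3.4,fy=3.4,interpolation=cv2.INTER_CUBIC))
E
```

```text
t 9.1 tcp mill [-0.1931  0.0282] [ 0.3684 -0.2008  0.3237] rot [-1.572 -0.002  0.082] F [-0.2 -0.  -1.2]
 shift cm [19.3   2.41 -2.86] turn 0.002 grip 0.0004945541920960357
knob mill [0.0372 0.0288] z 0.198 n 327 res 0.0006
```

View pics/s7c.png

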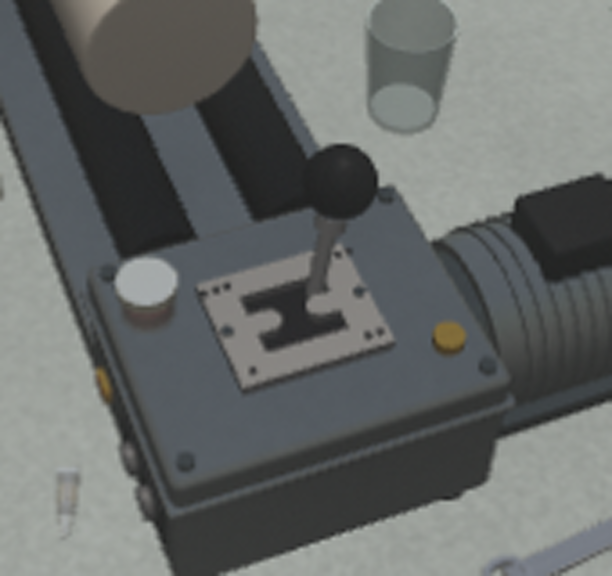

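View pics/t7c.png

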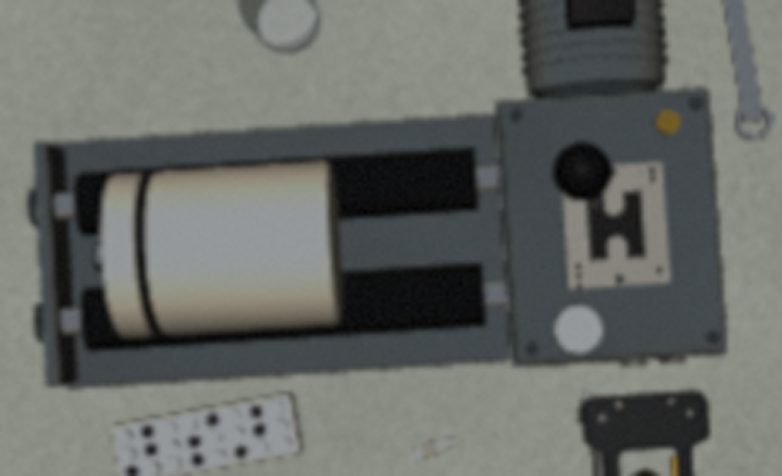

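The lever is in the four-pip slot: knob at (340,180) in the side view and (582,170) in the top view, measured at mill (37, 29) mm against a nominal (37, 28). The pot, jar and rack look unmoved and the gripper is clear, so I'll hand in.

```bash
python3 -c "
from station import ctrl
print(ctrl.hand_in())"
```

```text
the job is handed in; nothing more can be done
None
```

The jar mill is in its fastest gear, and I handed the job in at about 9 s of the 54 s allowed. With closed fingertips I pushed the lever from slot 1 back to neutral, across to the roller-side column, then rearwards into the four-pip slot. I then backed off and lifted clear.

- **Lever position:** the last check put the knob at (37.2, 28.8) mm from the gate centre, against a nominal (37, 28). Both final pictures show it in the four-pip slot.
- **Force:** the highest reading after any move was about 13 N, where the lever met the slot end. Forces were not recorded during the moves.
- **Bystanders:** the jar, sample pot, tube rack, beaker and spanner looked unmoved in the final pictures, by eye only. One tube was visible in each final view, and I did not recheck the spare jar.
- **Failed check:** one automatic knob measurement failed partway, with the lever at neutral in the roller-side column, because the dark roller behind the knob confused it. I checked that step by eye from the picture instead.

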